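# Hang the wide spreader on the slanted drying rack

### The job

Put away the wide-bladed paint spreader that lies on the table, the one with a round eye at the end of its handle: hang it by the eye in its handle on the empty peg of the slanted drying rack, blade hanging down the slope, fully home so that it lies flat on both rails. Thread the eye over the peg while you still hold the spreader, feeling gently for the loose peg without forcing it, rather than dropping it on; leave the two hanging tools where they are and do not knock over the ink bottles or the rubber puffer.

Things in the scene. Friction and masses are not known exactly. Their poses are not given: they have to be found in the camera images.
- spreader: wide paint spreader lying flat, 200 mm long, 0.12 kg: beech handle 26 wide, 10 mm thick (x -40 to +66 mm); round eye at x = +80 mm, 40 mm across, 10 mm thick, 16 mm hole; steel blade 70 wide, 3 mm thick (x -35 to -100 mm), flush with the underside. Origin: mid-handle on the underside; x along the handle to the eye, z normal to the flat, out of the upper face.
- spreader_eye (a point): centre of the spreader's eye hole, on its underside (spreader x = +80 mm, z = 0)
- spreader_edge (a point): middle of the end edge of the spreader's blade (spreader x = -100 mm)
- rack: fixed open wooden frame 390 mm wide, sloping 40 degrees, low side to the robot. Two rails along y, 20 mm broad, upper faces in one sloping plane: the top one carries 3 pegs 100 mm apart, the lower lies 130 mm down the slope; open between. Side bars at y = +-187 mm. Origin: on the table, 165 mm under the middle peg's foot; front is -x.
- free_peg: empty peg, one of the three, any place: steel, 12 mm diameter, 45 mm long, tip chamfered 1.5 mm. Origin: its foot, in the top rail's upper face; z along the peg to its tip, 40 degrees from vertical towards the rack's front; x up the slope, y along the rail. It is loose: its tip stands up to 6 mm off this axis, any way (not shown in this pose; the foot is true), and stays as left.
- peg_b: peg on which the narrow scraper hangs: steel, 12 mm diameter, 45 mm long, tip chamfered 1.5 mm. Origin: its foot, in the top rail's upper face; z along the peg to its tip, 40 degrees from vertical towards the rack's front; x up the slope, y along the rail.
- peg_c: peg on which the flat brush hangs: steel, 12 mm diameter, 45 mm long, tip chamfered 1.5 mm. Origin: its foot, in the top rail's upper face; z along the peg to its tip, 40 degrees from vertical towards the rack's front; x up the slope, y along the rail.
- hung_scraper: narrow scraper hanging on its peg: same handle and eye as the spreader, blade 34 mm wide, 195 mm long in all. Origin: mid-handle on the underside; x along the handle to the eye, z normal to the flat, out of the upper face.
- hung_brush: flat brush hanging on its peg: same handle and eye as the spreader, bristles 46 mm wide and 10 mm thick, 195 mm long in all. Origin: mid-handle on the underside; x along the handle to the eye, z normal to the flat, out of the upper face.
- ink_a: standing ink bottle, 36 mm diameter, 110 mm high with its black cap. Origin: centre of its base, z up.
- ink_b: standing ink bottle, 36 mm diameter, 110 mm high with its black cap. Origin: centre of its base, z up.
- ink_c: standing ink bottle, 36 mm diameter, 110 mm high with its black cap. Origin: centre of its base, z up.
- puffer: red rubber bulb puffer standing on its base, 68 mm diameter, 150 mm high with a thin neck. Origin: centre of its base, z up.
Not all that is in view belongs to the job. What is shaped like the spreader but pink is not meant.

How it is judged (in metres and radians):
On the way:
1. the eye is threaded on the empty peg while the fingers hold the spreader (x of spreader_eye in the frame of free_peg between -0.008 and 0.008 m and y of spreader_eye in the frame of free_peg between -0.008 and 0.008 m and z of spreader_eye in the frame of free_peg between -0.004 and 0.033 m and contact force between spreader and the fingers above 0.5 N), for 0.1 s.
At the end, for the whole second after the job is handed in: Spreader at rest on the empty peg: eye within 6 mm of the peg's axis each way, underside within 6 mm of the rail and flat to it within 0.1 rad, blade edge 140 mm or more down the slope; hanging tools within 20 mm of their start; ink bottles and puffer within 0.3 rad of upright (x of spreader_eye in the frame of free_peg between -0.006 and 0.006 m and y of spreader_eye in the frame of free_peg between -0.006 and 0.006 m and z of spreader_eye in the frame of free_peg between -0.004 and 0.006 m and x of spreader_edge in the frame of free_peg below -0.14 m and angle between the z axis of spreader and the z axis of free_peg, either way round below 0.1 rad and linear speed of spreader below 0.02 m/s and distance of each of hung_scraper, hung_brush from where it was at the start of the episode below 0.02 m and angle between each of ink_a, ink_b, ink_c, puffer's own z axis and vertical below 0.3 rad); the robot touches nothing.
It fails at once if the spreader is forced against the peg (more than 40 N) or the rack (more than 70 N) (contact force between spreader and free_peg above 40 N or contact force between spreader and rack above 70 N).
It fails at once if a hanging tool is knocked out of place (more than 40 mm) (distance of any of hung_scraper, hung_brush from where it was at the start of the episode above 0.04 m).
It fails at once if an ink bottle or the puffer is knocked over (angle between any of ink_a, ink_b, ink_c, puffer's own z axis and vertical above 0.8 rad).
It also fails if it takes over 58 s, if anything falls off the work surface, if the arm or the gripper's body presses on something with over 40 N, if the wrist force passes 120 N, or if a joint passes its speed limit or range.

### The arm

A 6-joint arm with a two-finger parallel gripper is mounted at the origin on the work surface. World frame = base frame: x ahead of the robot, y to its left, z up, the work surface at z = 0. Lengths are in m, angles in degrees, forces in N, time in s.
With the tool pointing down it reaches from about 0.25 to 0.725 m from the base axis. Payload 9.7 kg.
Tool frame: the origin (TCP) lies midway between the tips of the shut fingers; the grasp point (between the pads) lies bot.hold_point_z behind it (bot.hold_point_z is the distance from the TCP to the grasp point, in m); z points along the fingers, y is the line along which they close (so a half turn about z gives the same grasp; the last joint's range is limited). The gripper opens to 85 mm and grips with 20 to 120 N. Pads are 22 mm wide; open, the fingers measure 114 mm over their backs; the gripper's body (76 mm by 85 mm) begins 54 mm behind the grasp point. The pads swing forward as they close: fully open they stand 13 mm farther back than shut.
Start: joints at [77.063, 4.979, 10.078, 95.1, 0, 90], TCP at [0.123, 0.536, 0.231] pointing down, gripper open.
Joint ranges: [-179.16, 179.16], [-48.56, 103.87], [-65.8, 70.77], [-126.05, 130.52], [-82.76, 87.17], [-180, 180]. Speed limits (degrees/s): [127.2, 127.2, 147.25, 180, 180, 180].

### API

Orientations are given as [roll, pitch, yaw] about the fixed x, y, z axes, in that order (R = Rz(yaw) Ry(pitch) Rx(roll)).
In Python, from workcell import bot, camera, camera_model, ticket gives the robot as it stands.
- The arm moves only by the tool send_rows, never from a script. Its argument "targets" is text: rows parted by semicolons, each of 5 numbers parted by spaces: the shift along the tool's x, y, z in mm, then the turn about the tool's z in degrees, then the closure in counts, from 0 (fully open) to 255 (shut). A call has 1 to 20 rows; each row is the pose to reach, as a shift and turn from the pose commanded when the call began, along the tool's axes at that moment; what a row does not reach only later rows make up. A row lasts 1/8 s, in which the tool goes at most 62.5 mm and 10.7 degrees, less where a joint would pass 70% of its speed; a pose out of reach is approached as far as the arm can. A call with a gripper value outside its range is refused whole. The fingers move at their own pace and stop on an object; "newtons" is the grip in N (left out, the last holds). Time passes only in rows, so rows that repeat a pose let the fingers close. It gives the time, the measured TCP pose, the force, the opening and the grip force at its end, in the units of the state.
- bot.get_obs(): the state, without advancing time (a new reading comes with each control period).
- camera(name): name is "side" or "top" or "wrist"; returns the picture (480x640x3 uint8, blue, green, red); there is no depth.
- camera_model(name): a dict with "K" (3x3 intrinsics, pixels), "pose" (4x4, takes a point from camera to world coordinates); the wrist camera has in their place "T_tool_cam" (4x4, takes a point from camera to tool coordinates, whose origin is the TCP and whose axes are the flange's). Camera axes: x right, y down, z forward; pixel columns grow to the right and rows downward; lengths in m; the calibration is good to about 2 mm. The wrist camera is an equidistant fisheye: a pixel r from the principal point sees the ray r / f radians off the axis. A picture is of the moment at which its call begins: read the wrist's pose just before it. camera_model takes no time and is no camera call.
- ticket.job_done(): hands the job in; it is judged then, once.
The state is a dict: "time": time; "q": joint angles; "qd": joint speeds; "joint_efforts": joint torques, N m; "ee_pos": TCP position; "tcp_rot": TCP orientation; "wrist_force": force on the tool from outside, world axes, zero at the start; "torque": the same for the moment, N m; "opening": finger opening in m; "grasp_force": force on a finger pad.
Only numpy, scipy, OpenCV 4.12 (cv2) and the standard library are available. Lean on these libraries where they do the work, as an engineer would, in place of code of your own. Each camera call takes 0.05 s, during which the arm holds its last target. There are 200 camera calls.

## Working session

There is one attempt and no reset: what is moved stays moved. The work goes in short steps, Python scripts to look and compute and a tool call to move; the robot and the scene stay as the last step left them, time stands still between calls to the robot, and variables do not carry over. Pictures are saved under pics/ and viewed, at most 10 in all, crops included, and the job is handed in when it is done.

Besides the shell and the picture viewer there is one more tool, called after "Request:" by a JSON object that holds its "name" and its "arguments". send_rows: Moves the arm, as the interface text tells. Its arguments: {"type":"object","properties":{"targets":{"type":"string"},"newtons":{"type":"number"}},"required":["targets"]}

```bash
mkdir -p pics; ls; python3 - <<'E'
from workcell import bot,camera,camera_model,ticket
import cv2,numpy as np
print(bot.get_obs()); print(bot.hold_point_z)
for n in("side","top","wrist"):
    cv2.imwrite(f"pics/{n}0.png",camera(n)); m=camera_model(n); print(n,{k:np.round(v,4).tolist() for k,v in m.items() if k in("K","pose","T_tool_cam")})
E
```

```text
pics
{'time': 0.0, 'q': array([ 7.70625867e+01,  5.01123685e+00,  1.00329211e+01,  9.50995231e+01,
       -9.45667673e-04,  9.00000990e+01]), 'qd': array([-0.11101614, -0.010705  ,  0.04792934,  0.01444176, -0.0218082 ,
       -0.04986641]), 'joint_efforts': array([-3.70910784e-03, -5.20395827e+01,  4.64796603e+01,  1.65913295e-02,
       -3.08947128e-04,  7.58494025e-06]), 'ee_pos': array([0.12308885, 0.53580507, 0.23056803]), 'tcp_rot': array([-1.79922161e+02,  9.45801233e-04,  1.67062489e+02]), 'wrist_force': array([-0.57220019, -0.17441928,  0.16567104]), 'torque': array([-0.00830955, -0.02155734, -0.01898035]), 'grasp_force': 0.0, 'opening': 0.08534840015349639}
0.0187
side {'K': [[512.6621, 0.0, 320.5482], [0.0, 512.6621, 245.9597], [0.0, 0.0, 1.0]], 'pose': [[-0.9977, -0.0399, 0.0547, 0.4516], [-0.0677, 0.5815, -0.8107, 0.7654], [0.0006, -0.8126, -0.5828, 0.7289], [0.0, 0.0, 0.0, 1.0]]}
top {'K': [[435.2047, 0.0, 318.1276], [0.0, 435.2047, 250.0015], [0.0, 0.0, 1.0]], 'pose': [[0.0158, -0.9875, 0.1568, 0.3221], [-0.9998, -0.0144, 0.0098, -0.084], [-0.0074, -0.157, -0.9876, 1.1071], [0.0, 0.0, 0.0, 1.0]]}
wrist {'K': [[371.6483, 0.0, 323.7083], [0.0, 371.6483, 235.5146], [0.0, 0.0, 1.0]], 'T_tool_cam': [[0.0009, -0.9463, -0.3234, 0.0849], [1.0, 0.001, 0.0001, -0.0006], [0.0002, -0.3234, 0.9463, -0.1418], [0.0, 0.0, 0.0, 1.0]]}
```

View pics/top0.png

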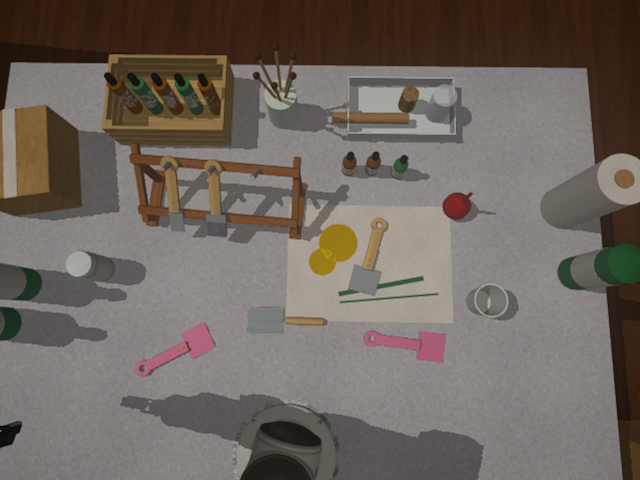

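View pics/side0.png

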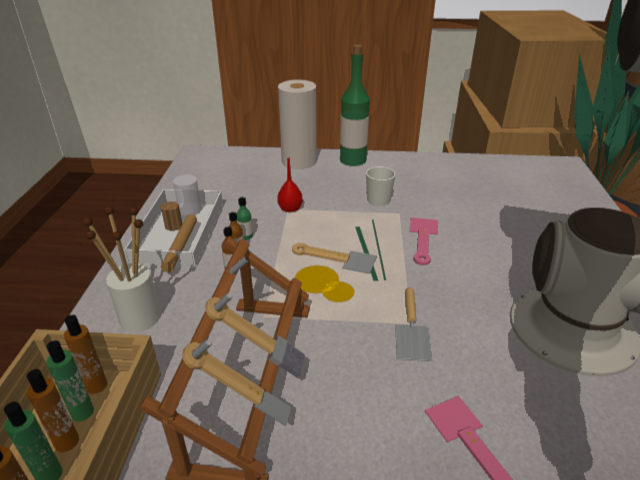

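The candidates in the top image are:
- Wooden tool with an eye at (379,226) and blade at (365,280).
- Wooden spatula at (285,320), which has a plain handle and no eye.
- Two pink ones at (175,350) and (405,343).

The first fits: beech handle, round eye, wide blade. The empty peg is the right-hand one, near (257,172). I'll confirm both in one crop.

```bash
python3 - <<'E'
import cv2,numpy as np
t=cv2.imread("pics/top0.png"); s=cv2.imread("pics/side0.png")
a=cv2.resize(t[205:305,320:420],(400,400),interpolation=cv2.INTER_CUBIC)  # x4
b=cv2.resize(t[140:240,220:320],(400,400),interpolation=cv2.INTER_CUBIC)
c=cv2.resize(s[230:330,160:360],(800,400),interpolation=cv2.INTER_CUBIC)
o=np.vstack([np.hstack([a,b]),c]); cv2.imwrite("pics/crop1.png",cv2.resize(o,(600,600)))
o=np.hstack([a,b]); cv2.imwrite("pics/crop1.png",np.vstack([o,cv2.resize(s[235:285,200:400],(800,200),interpolation=cv2.INTER_CUBIC)]))
E
```

```text
(no output)
```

View pics/crop1.png

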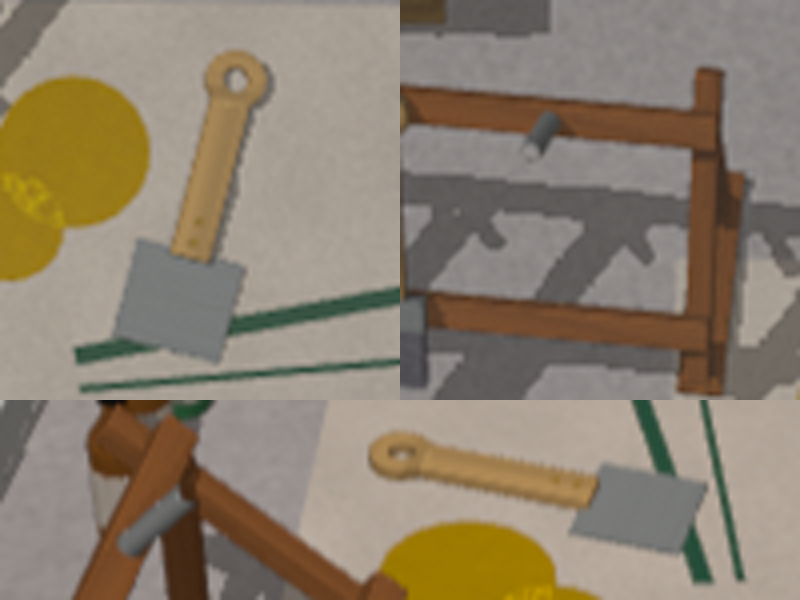

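The crop confirms it: the wooden spreader's eye hole is at top px (379,225) and its blade-end middle at (362,292). The empty peg's foot is at top (258,170) / side (246,260) and its tip at top (253,178) / side (232,272). Next I'll compute world positions.

```bash
cat > h.py <<'E'
import numpy as np,cv2
from workcell import bot,camera,camera_model,ticket
from scipy.spatial.transform import Rotation as R
from scipy.optimize import least_squares
def ray(n,uv):
    m=camera_model(n);K=np.array(m["K"]);T=np.array(m["pose"])
    d=T[:3,:3]@np.linalg.inv(K)@[uv[0],uv[1],1];return T[:3,3],d/np.linalg.norm(d)
def onz(n,uv,z):
    o,d=ray(n,uv);return o+d*(z-o[2])/d[2]
def tri(pairs):
    A=0;b=0
    for n,uv in pairs:
        o,d=ray(n,uv);P=np.eye(3)-np.outer(d,d);A=A+P;b=b+P@o
    return np.linalg.solve(A,b)
def tool(o=None):
    o=o or bot.get_obs();return R.from_euler('xyz',o["tcp_rot"],degrees=True).as_matrix(),np.array(o["ee_pos"])
def wproj(X,o=None):
    Rt,p=tool(o);m=camera_model("wrist");T=np.array(m["T_tool_cam"]);K=np.array(m["K"])
    c=T[:3,:3].T@(Rt.T@(np.array(X)-p)-T[:3,3]);r=np.hypot(c[0],c[1]);th=np.arctan2(r,c[2])
    return K[:2,2]+K[0,0]*th*c[:2]/r
def wray(uv,o=None):
    Rt,p=tool(o);m=camera_model("wrist");T=np.array(m["T_tool_cam"]);K=np.array(m["K"])
    d=(np.array(uv)-K[:2,2])/K[0,0];th=np.hypot(*d);c=np.r_[np.sin(th)*d/th,np.cos(th)]
    return p+Rt@T[:3,3],Rt@T[:3,:3]@c
E
python3 - <<'E'
from h import *
np.set_printoptions(precision=4,suppress=True)
e=onz("top",(379,224.75),.005);b=onz("top",(361.75,292.25),.002)
print("eye",e,"edge",b,"len",np.linalg.norm(e-b),"yaw",np.degrees(np.arctan2(*(e-b)[1::-1])))
print("eye side",onz("side",(200+400/4,235+53/4),.005))
print("foot",onz("top",(258.2,169.5),.165),tri([("top",(258.2,169.5)),("side",(246,260))]))
print("tip",tri([("top",(253,178)),("side",(232,272))]))
l=onz("top",(133,152),.171);r=onz("top",(299,163),.171);print("rail back edge",l,r,np.degrees(np.arctan2(*(l-r)[:2])))
for uv in [(349,160),(373,158),(401,158)]:print("inkcap",onz("top",uv,.11))
E
```

```text
eye [ 0.5655 -0.2294  0.005 ] edge [ 0.391  -0.1851  0.002 ] len 0.18009261724513956 yaw -14.23515162467681
eye side [ 0.5683 -0.2287  0.005 ]
foot [0.654  0.0637 0.165 ] [0.6377 0.0599 0.1877]
tip [0.644  0.0753 0.1661]
rail back edge [0.6895 0.3484 0.171 ] [ 0.6684 -0.0285  0.171 ] 3.213921011173499
inkcap [ 0.7    -0.1447  0.11  ]
inkcap [ 0.7058 -0.2022  0.11  ]
inkcap [ 0.7067 -0.2692  0.11  ]
```

```bash
python3 - <<'E'
from h import *
np.set_printoptions(precision=4,suppress=True)
f=tri([("top",(258.2,169.5)),("side",(232.5,271.5))]);t=tri([("top",(253,178)),("side",(247,259.5))])
print(f,t,t-f)
y=np.radians(-3.2)
# fit rack pose to rail edges: predicted points to compare
for yaw in (-2,-3.2,-5):
  Rz=R.from_euler('z',yaw,degrees=True).as_matrix()
  o=np.array([.654,.0637,0])-Rz@[0,-.1,0]
  S=R.from_euler('y',-40,degrees=True).as_matrix()
  for nm,p in dict(topR_back=[.01,-.195],topR_front=[-.01,-.195],lowR_back=[-.12,-.195],lowR_front=[-.14,-.195],topL_back=[.01,.195],lowL_front=[-.14,.195],peg1=[0,0],peg2=[0,.1]).items():
    X=o+[0,0,.165]+Rz@S@[p[0],p[1],0]
    for n in ("top","side"):
      m=camera_model(n);c=np.linalg.inv(m["pose"])@np.r_[X,1];q=np.array(m["K"])@c[:3];print(yaw,nm,n,q[:2]/q[2],end="; ")
    print()
E
```

```text
[0.6555 0.0643 0.1613] [0.6252 0.0699 0.1936] [-0.0303  0.0056  0.0323]
-2 topR_back top [300.2117 167.2205]; -2 topR_back side [240.9298 236.2173]; 
-2 topR_front top [300.0985 175.6324]; -2 topR_front side [249.3307 242.1744]; 
-2 lowR_back top [299.5161 218.9318]; -2 lowR_back side [293.7088 273.6433]; 
-2 lowR_front top [299.4169 226.3047]; -2 lowR_front side [301.4605 279.14  ]; 
-2 topL_back top [127.9302 159.2867]; -2 topL_back side [172.5766 405.3695]; 
-2 lowL_front top [139.689  218.6173]; -2 lowL_front side [264.3118 456.1924]; 
-2 peg1 top [214.2043 167.4776]; -2 peg1 side [218.4054 307.9282]; 
-2 peg2 top [170.3281 165.4505]; -2 peg2 side [200.3162 354.4212]; 
-3.2 topR_back top [300.2231 168.0718]; -3.2 topR_back side [241.9668 236.2371]; 
-3.2 topR_front top [299.9687 176.4696]; -3.2 topR_front side [250.3244 242.2898]; 
-3.2 lowR_back top [298.6594 219.6937]; -3.2 lowR_back side [294.5466 274.3163]; 
-3.2 lowR_front top [298.4365 227.0533]; -3.2 lowR_front side [302.2836 279.9196]; 
-3.2 topL_back top [128.3539 156.6865]; -3.2 topL_back side [168.0315 404.8181]; 
-3.2 lowL_front top [139.0933 216.0953]; -3.2 lowL_front side [259.6136 457.2021]; 
-3.2 peg1 top [214.2953 166.5935]; -3.2 peg1 side [217.1406 307.8279]; 
-3.2 peg2 top [170.5388 163.6869]; -3.2 peg2 side [197.5229 354.1752]; 
-5 topR_back top [300.2053 169.3502]; -5 topR_back side [243.5156 236.29  ]; 
-5 topR_front top [299.7397 177.7213]; -5 topR_front side [251.8035 242.486 ]; 
-5 lowR_back top [297.3437 220.8042]; -5 lowR_back side [295.7646 275.3517]; 
-5 lowR_front top [296.9357 228.1391]; -5 lowR_front side [303.4747 281.1158]; 
-5 topL_back top [129.0935 152.8056]; -5 topL_back side [161.3063 403.8399]; 
-5 lowL_front top [138.3051 212.2934]; -5 lowL_front side [252.514  458.5562]; 
-5 peg1 top [214.4677 165.2709]; -5 peg1 side [215.2593 307.6432]; 
-5 peg2 top [170.9261 161.0509]; -5 peg2 side [193.3751 353.7224];
```

```bash
python3 - <<'E'
import cv2,numpy as np
t=cv2.imread("pics/top0.png")
cv2.imwrite("pics/crop2.png",cv2.resize(t[135:250,120:320],(800,460),interpolation=cv2.INTER_CUBIC))
E
```

```text
(no output)
```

View pics/crop2.png

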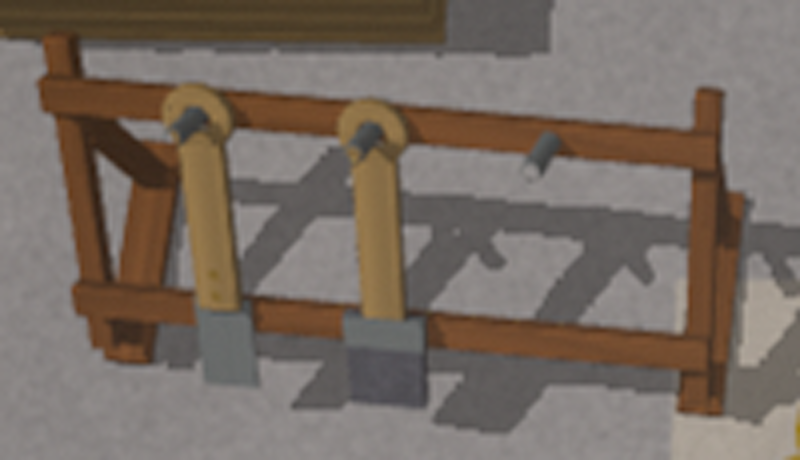

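The peg foot is near (0.655, 0.064, 0.165) and the rack yaw about -4.5°. The spreader's eye is at (0.566, -0.229), with the handle yaw at -14°. The tool always points down, so I'll follow this plan:
1. Grip the handle about 102 mm from the eye.
2. Tilt the spreader by lowering it onto both rails beside the peg, letting it pivot in the fingers.
3. Raise it, shift sideways and thread the eye.

Now I move above the spreader.

Request:
{"name": "send_rows", "arguments": {"targets": "-28 -36 0 10 0;-56 -72 0 20 0;-84 -107 0 30 0;-112 -143 0 40 0;-140 -179 0 50 0;-167 -215 0 60 0;-195 -250 0 70 0;-223 -286 0 80 0;-251 -322 0 90 0;-279 -358 0 100 0;-307 -394 0 110 0;-335 -429 0 120 0;-363 -465 0 130 0;-391 -501 0 140 0;-418 -537 0 150 0;-446 -573 0 160 0;-474 -608 30 170 0;-502 -644 70 181 0;-502 -644 70 181 0;-502 -644 70 181 0", "newtons": 25}}

```text
time: 2.65
ee_pos: [0.4679, -0.2038, 0.1615]
tcp_rot: [-180.0, 0.0, -13.9]
wrist_force: [-0.6, -0.6, 0.8]
opening: 0.0853
grasp_force: 0.0
```

```bash
python3 - <<'E'
from h import *
o=bot.get_obs();print(o["time"],o["ee_pos"],o["tcp_rot"],o["q"]);im=camera("wrist")
print(wproj([.5665,-.229,.005],o),wproj([.391,-.185,.002],o),wproj([.4677,-.204,.01],o))
cv2.imwrite("pics/w1.png",im)
E
```

```text
2.65 [ 0.46794008 -0.20379173  0.16153207] [-1.79985430e+02  3.31540879e-02 -1.38754738e+01] [-2.35384313e+01 -1.26677033e+00 -4.05343496e+00  8.72484646e+01
  8.79791113e-03  1.70337044e+02]
[323.96836658  88.19804355] [323.05791991 295.39217721] [323.13514993 214.29372424]
```

View pics/w1.png

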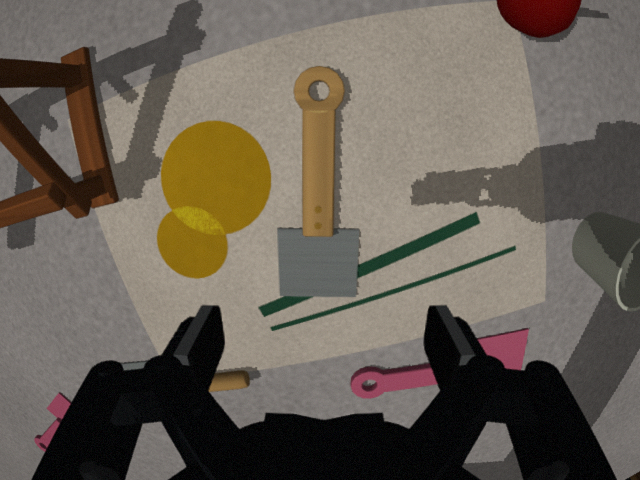

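The spreader is seen directly: eye (319,91), blade-edge middle (319,296), about 3 mm to the left of the prediction. I'll correct for that and grip near the blade end of the handle.

Request:
{"name": "send_rows", "arguments": {"targets": "-1 -3 60 0 0;-1 -3 110 0 0;-1 -3 140 0 0;-1 -3 155 0 0;-1 -3 161 0 0;-1 -3 161 0 60;-1 -3 161 0 120;-1 -3 161 0 180;-1 -3 161 0 220;-1 -3 161 0 220;-1 -3 161 0 220;-1 -3 161 0 220;-1 -3 161 0 220", "newtons": 40}}

```text
time: 4.32
ee_pos: [0.4685, -0.2011, 0.0012]
tcp_rot: [180.0, -0.1, -13.9]
wrist_force: [-0.7, 0.9, 6.3]
opening: 0.0249
grasp_force: 40.1
```

Gripped, with an opening of 25 mm at 40 N. Now I lift, move beside the peg above the rails, and look.

Request:
{"name": "send_rows", "arguments": {"targets": "0 0 -20 0 220;0 0 -60 0 220;0 0 -110 0 220;0 0 -170 0 220;0 0 -230 0 220;0 0 -255 0 220;5 -30 -255 -2 220;9 -75 -255 -4 220;13 -120 -255 -6 220;17 -165 -255 -8 220;22 -210 -250 -9.4 220;26 -244 -240 -9.4 220;26 -244 -234 -9.4 220;26 -244 -234 -9.4 220;26 -244 -234 -9.4 220"}}

```text
time: 6.2
ee_pos: [0.5508, -0.0068, 0.2346]
tcp_rot: [-178.5, 0.0, -1.4]
wrist_force: [1.1, 0.2, -1.0]
opening: 0.0246
grasp_force: 39.5
```

```bash
python3 - <<'E'
from h import *
o=bot.get_obs();print(o["time"],o["ee_pos"],o["tcp_rot"],o["wrist_force"],o["opening"]);im=camera("wrist")
F=np.array([.655,.064,.165]);print("pred foot",wproj(F,o),"true tip",wproj(F+[-.0288,.0023,.0345],o))
p=o["ee_pos"];Rt,_=tool(o);print("pred eye (top)",wproj(p+Rt@[.1,0,-.010],o))
cv2.imwrite("pics/w2.png",im)
E
```

```text
6.2 [ 0.5508076  -0.00683529  0.23463258] [-1.78475407e+02  2.57062726e-02 -1.44211948e+00] [ 1.07188603  0.21237623 -1.01523888] 0.024602852144206072
pred foot [199.83615158  82.65196646] true tip [175.46404022 135.35751003]
pred eye (top) [322.83143574  61.64164539]
```

View pics/w2.png

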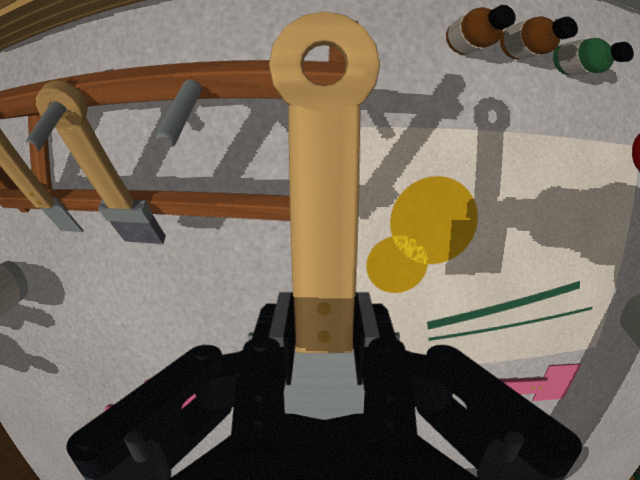

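The eye is held straight at (324,62) and matches the prediction, so it is about 100 mm from the grip. The peg's foot is near (192,88) and its tip near (168,138), but the arm was still moving. I'll let it settle and look again.

Request:
{"name": "send_rows", "arguments": {"targets": "0 0 0 0 220;0 0 0 0 220;0 0 0 0 220;0 0 0 0 220"}}

```text
time: 6.75
ee_pos: [0.5511, -0.006, 0.2343]
tcp_rot: [-178.5, 0.0, -1.4]
wrist_force: [0.4, -1.0, -2.1]
opening: 0.0248
grasp_force: 39.5
```

```bash
python3 - <<'E'
from h import *
o=bot.get_obs();print(o["time"],o["ee_pos"],o["tcp_rot"],o["wrist_force"],o["opening"]);im=camera("wrist")
F=np.array([.655,.064,.165]);a=wproj(F,o);b=wproj(F+[-.0288,.0023,.0345],o);print("pred foot",a,"true tip",b)
x0,y0=int(a[0])-70,max(0,int(a[1])-70);print(x0,y0)
cv2.imwrite("pics/w3.png",cv2.resize(im[y0:y0+150,x0:x0+200],(800,600),interpolation=cv2.INTER_CUBIC))
np.save("o3.npy",o,allow_pickle=True);cv2.imwrite("pics/w3full.png",im)
E
```

```text
6.75 [ 0.5510608  -0.00599119  0.23431273] [-1.78464714e+02  4.04465887e-02 -1.35859262e+00] [ 0.36633029 -0.99442062 -2.11558789] 0.02477731091575698
pred foot [201.25842538  82.64471844] true tip [176.93527801 135.50597465]
131 12
```

View pics/w3.png

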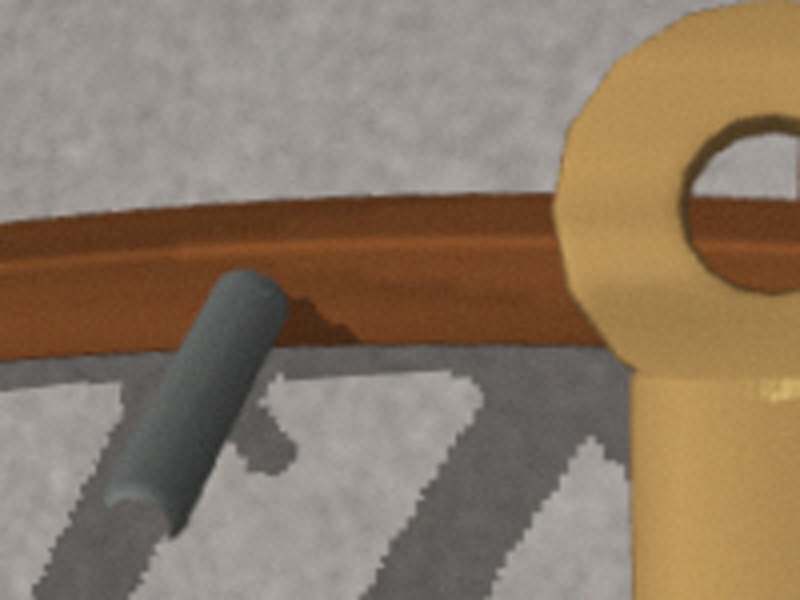

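The wrist roll joint has reached its limit: q6 would need 187°, and yaw stuck at -1.4°. I need the opposite half-turn grasp, so I'll set the spreader down and regrasp it. First I'll compute the peg from this close view: foot (194,84), tip (166,142).

```bash
python3 - <<'E'
from h import *
np.set_printoptions(precision=4,suppress=True)
o=np.load("o3.npy",allow_pickle=True).item()
print("q",o["q"])
c,d=wray((194.2,84),o);F=c+d*(.165-c[2])/d[2];print("foot wrist",F)
c,d=wray((165.8,141.5),o)
# point on ray at 45mm from foot
w=c-F;b=w@d;q=w@w-.045**2;disc=b*b-q;print(disc)
for s in(-1,1):
  if disc>0:print("tip",c+d*(-b+s*disc**.5)-F)
# rack yaw from rail edge in wrist view: back rail upper edge pts at z=.171
im=cv2.imread("pics/w3full.png")
for cu in (20,300,540):
  pass
for uv in [(131+10/4,12+262/4),(131+540/4,12+238/4)]:
  c,d=wray(uv,o);print("ridge",c+d*(.1714-c[2])/d[2])
Rr=R.from_euler('z',-4.5,degrees=True).as_matrix();n=Rr@[-.6428,0,.766]
T=F+.045*n;print("true tip rel",.045*n,"proj",wproj(T,o))
for dx,dy in [(0,0),(.006,0),(-.006,0),(0,.006),(0,-.006),(-.004,.004),(-.006,.003)]:
  t=T+Rr@(dx*np.array([.766,0,.6428])+dy*np.array([0,1,0]));print(dx,dy,wproj(t,o))
E
```

```text
q [ -1.4168   5.2337  10.6782  95.4865   1.5352 179.9418]
foot wrist [0.6547 0.0685 0.165 ]
0.0006250384098742331
tip [-0.0311  0.0056  0.032 ]
tip [-0.0334  0.0272 -0.013 ]
ridge [0.6635 0.1059 0.1714]
ridge [0.6572 0.0242 0.1714]
true tip rel [-0.0288  0.0023  0.0345] proj [169.1916 136.9493]
0 0 [169.1916 136.9493]
0.006 0 [165.9415 128.4017]
-0.006 0 [172.3556 145.1544]
0 0.006 [158.8312 137.1287]
0 -0.006 [179.8223 136.8195]
-0.004 0.004 [164.4524 142.5295]
-0.006 0.003 [167.2307 145.1924]
```

Request:
{"name": "send_rows", "arguments": {"targets": "0 30 0 3 220;0 70 0 6 220;-10 110 0 10 220;-30 150 0 12 220;-50 170 0 12 220;-70 180 0 12 220;-80 185 0 12 220;-80 185 0 12 220;-80 185 0 12 220"}}

```text
time: 7.92
ee_pos: [0.4672, -0.1886, 0.2294]
tcp_rot: [-178.5, 0.3, -13.3]
wrist_force: [-0.0, -0.1, -0.7]
opening: 0.0249
grasp_force: 39.5
```

```bash
python3 - <<'E'
from h import *
np.set_printoptions(precision=4,suppress=True)
o=bot.get_obs();print(o["time"],o["ee_pos"],o["tcp_rot"],o["q"],o["wrist_force"])
Rt,p=tool(o);print("to spot, tool axes:",Rt.T@(np.array([.4685,-.2011,.002])-p)*1000)
E
```

```text
7.925 [ 0.4672 -0.1886  0.2294] [-178.4992    0.3466  -13.3274] [-22.7876  -0.7995   3.901   95.2891   1.4234 170.5371] [-0.009  -0.1164 -0.6816]
to spot, tool axes: [  5.4773  17.8113 226.9445]
```

The 1.5° tilt left by the limit stays, but it's small enough to ignore. I'll set the spreader down at its old place, release, and rise.

Request:
{"name": "send_rows", "arguments": {"targets": "3 9 60 0 220;5 18 120 0 220;5 18 180 0 220;5 18 210 0 220;5 18 223 0 220;5 18 225 0 220;5 18 225 0 220;5 18 225 0 120;5 18 225 0 40;5 18 225 0 0;5 18 225 0 0;5 18 225 0 0;5 18 200 0 0;5 18 140 0 0;5 18 85 0 0;5 18 85 0 0;5 18 85 0 0"}}

```text
time: 10.05
ee_pos: [0.4673, -0.2054, 0.1436]
tcp_rot: [-178.5, 0.4, -13.4]
wrist_force: [0.0, -0.2, -0.8]
opening: 0.0854
grasp_force: 0.0
```

```bash
python3 - <<'E'
from h import *
np.set_printoptions(precision=4,suppress=True)
o=bot.get_obs();print(o["time"],o["ee_pos"],o["tcp_rot"],o["q"])
im=camera("wrist");cv2.imwrite("pics/w4.png",im)
# handle mask: wood colour, near centre
h=cv2.cvtColor(im,cv2.COLOR_BGR2HSV);m=cv2.inRange(h,(8,70,110),(24,200,255));n,l,s,c=cv2.connectedComponentsWithStats(m)
for i in np.argsort(-s[1:,4])[:5]+1:print(s[i],c[i])
E
```

```text
10.05 [ 0.4673 -0.2054  0.1436] [-178.5054    0.3665  -13.3581] [-24.5007  -0.6458  -5.4294  85.8648   1.3956 168.8543]
[ 297   61   54  182 6063] [323.1644 149.9622]
[152 119 120 165 566] [206.0583 201.1979]
[209 387  35  12 302] [225.851  392.2152]
[ 94 197   2   3   4] [ 94.5  198.25]
[ 64 116   1   2   2] [ 64.  116.5]
```

View pics/w4.png

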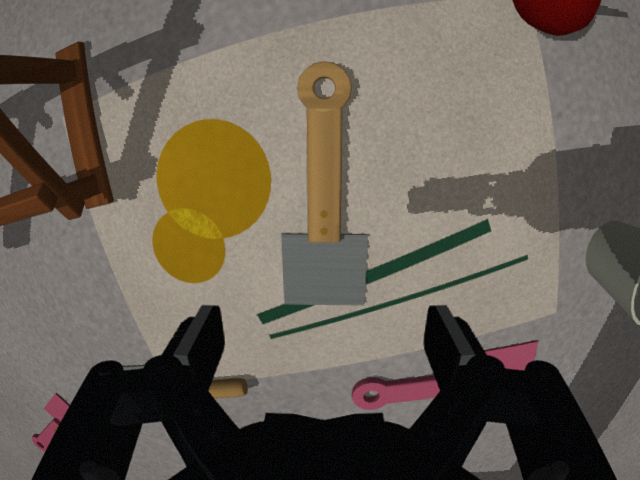

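Spreader set down: eye (324,88), blade-edge middle (325,304). I'll turn the gripper the other way round and regrasp.

```bash
python3 - <<'E'
from h import *
np.set_printoptions(precision=4,suppress=True)
o=bot.get_obs();Rt,p=tool(o)
def z(uv,h):
    c,d=wray(uv,o);return c+d*(h-c[2])/d[2]
e=z((324,87.5),.007);b=z((325,304),.002);u=(e-b)[:2]/np.linalg.norm((e-b)[:2])
print(e,b,np.linalg.norm(e-b),np.degrees(np.arctan2(u[1],u[0])))
g=np.r_[e[:2]-.102*u,.0];print(g,"shift",Rt.T@(g-p)*1000)
E
```

```text
[ 0.5647 -0.2256  0.007 ] [ 0.3905 -0.1852  0.002 ] 0.1789809861539135 -13.064914012444593
[ 0.4654 -0.2026  0.    ] shift [ -1.0491   1.6176 142.8464]
```

Request:
{"name": "send_rows", "arguments": {"targets": "0 0 0 -10 0;0 0 0 -20 0;0 0 0 -30 0;0 0 0 -40 0;0 0 0 -50 0;0 0 0 -60 0;0 0 0 -70 0;0 0 0 -80 0;0 0 0 -90 0;0 0 0 -100 0;0 0 0 -110 0;0 0 0 -120 0;0 0 0 -130 0;0 0 0 -140 0;0 0 0 -150 0;0 0 0 -160 0;0 0 0 -170 0;0 0 0 -180 0;0 0 0 -180 0;0 0 0 -180 0"}}

```text
time: 12.6
ee_pos: [0.4671, -0.2052, 0.1431]
tcp_rot: [178.5, -0.4, 166.4]
wrist_force: [-0.2, -0.4, 0.4]
opening: 0.0853
grasp_force: 0.0
```

```bash
python3 - <<'E'
from h import *
np.set_printoptions(precision=4,suppress=True)
o=bot.get_obs();print(o["time"],o["ee_pos"],o["tcp_rot"],o["q"])
E
```

```text
12.6 [ 0.4671 -0.2052  0.1431] [178.4941  -0.4436 166.4255] [-24.4971  -0.6127  -5.4535  85.8802   1.3946 -10.9256]
```

Request:
{"name": "send_rows", "arguments": {"targets": "1 -1.5 60 0 0;1 -1.5 110 0 0;1 -1.5 132 0 0;1 -1.5 142 0 0;1 -1.5 142 0 0;1 -1.5 142 0 100;1 -1.5 142 0 180;1 -1.5 142 0 220;1 -1.5 142 0 220;1 -1.5 142 0 220;1 -1.5 142 0 220;1 -1.5 130 0 220;1 -1.5 90 0 220;1 -1.5 40 0 220;1 -1.5 -20 0 220;1 -1.5 -80 0 220;1 -1.5 -110 0 220;1 -1.5 -115 0 220;1 -1.5 -115 0 220", "newtons": 40}}

```text
time: 14.98
ee_pos: [0.4659, -0.2096, 0.2579]
tcp_rot: [178.5, -0.4, 166.6]
wrist_force: [-0.2, -0.5, -0.4]
opening: 0.0244
grasp_force: 39.5
```

```bash
cat >> h.py <<'E'
F=np.array([.6547,.0685,.165])
RR=R.from_euler('z',-4.4,degrees=True).as_matrix()
def go(u,v,z,yaw=175.6):
    "tool shift (mm) and turn to reach TCP at rack-horizontal offset u (up-slope dir), v (along rack) mm from peg foot, height z mm"
    o=bot.get_obs();Rt,p=tool(o);t=F+RR@[u/1000,v/1000,0];t[2]=z/1000
    print(np.round(Rt.T@(t-p)*1000,1),"turn",round((o["tcp_rot"][2]-yaw+180)%360-180,1))
def where():
    o=bot.get_obs();Rt,p=tool(o);r=RR.T@(p-F)*1000
    print("t",round(o["time"],2),"u,v",np.round(r[:2],1),"z",round(p[2]*1000,1),"rot",np.round(o["tcp_rot"],1),"f rack",np.round(RR.T@o["wrist_force"],1),"grip",o["grasp_force"],o["opening"])
E
python3 - <<'E'
from h import *
where();go(-102,-42,225);go(-102,-42,190);print(bot.get_obs()["q"])
E
```

```text
t 14.97 u,v [-166.9 -291.8] z 257.9 rot [178.5  -0.4 166.6] f rack [-0.2 -0.6 -0.4] grip 39.51413333415985 0.0244312009380506
[-25.4 255.9  39.4] turn -9.0
[-25.7 254.9  74.4] turn -9.0
[-24.99483743   1.00035074   8.89438798  98.61354865   1.38874028
 -11.64234658]
```

Request:
{"name": "send_rows", "arguments": {"targets": "-3 40 5 -2 220;-6 90 5 -4 220;-12 140 5 -6 220;-20 190 5 -8 220;-25 235 10 -9 220;-25 256 25 -9 220;-25 256 39 -9 220;-25 256 39 -9 220;-25 256 39 -9 220;-25 256 39 -9 220", "newtons": 30}}

```text
time: 16.23
ee_pos: [0.5496, 0.0338, 0.227]
tcp_rot: [178.5, -0.1, 175.6]
wrist_force: [0.1, -0.1, -0.9]
opening: 0.0245
grasp_force: 39.5
```

```bash
python3 - <<'E'
from h import *
where();go(-102,-42,225)
for a in [(-101,-42,176),(-101.5,-42,154),(-97.2,-42,135),(-90,-42,118),(-83,-42,106),(-80,-42,101)]:go(*a)
E
```

```text
t 16.23 u,v [-102.1  -42.6] z 227.0 rot [ 1.785e+02 -1.000e-01  1.756e+02] f rack [ 0.1 -0.1 -0.9] grip 39.50768018936458 0.02452188487807913
[-0.1  0.6  2. ] turn -0.0
[-1.2 -0.7 51. ] turn -0.0
[-0.7 -1.3 73. ] turn -0.0
[-5.  -1.8 92. ] turn -0.0
[-12.2  -2.3 109. ] turn -0.0
[-19.2  -2.6 121. ] turn -0.0
[-22.3  -2.7 126. ] turn -0.0
```

On station beside the peg. Now I lower the eye onto the top rail so the spreader pivots, in two stages with force checks.

Request:
{"name": "send_rows", "arguments": {"targets": "-1 -0.5 30 0 215;-1 -0.5 45 0 215;-1 -0.5 51 0 215;-1 -0.5 57 0 215;-1 -1 63 0 215;-1 -1 68 0 215;-1 -1 73 0 215;-2 -1.5 79 0 215;-3 -1.5 85 0 215;-4 -1.5 89 0 215", "newtons": 25}}

```text
time: 17.48
ee_pos: [0.5533, 0.0352, 0.1367]
tcp_rot: [178.5, -0.2, 175.6]
wrist_force: [-3.4, 1.3, 2.4]
opening: 0.0243
grasp_force: 39.0
```

```bash
python3 - <<'E'
from h import *
where();cv2.imwrite("pics/s1.png",camera("side"))
for a in [(-97.2,-42,135),(-90,-42,118),(-83,-42,106),(-80,-42,101)]:go(*a)
E
```

```text
t 17.48 u,v [-98.6 -41. ] z 136.7 rot [178.5  -0.2 175.6] f rack [-3.5  1.   2.4] grip 39.005025029182434 0.02430011131768658
[-1.4 -1.   1.3] turn 0.0
[-8.6 -1.5 18.2] turn 0.0
[-15.7  -1.8  30.2] turn 0.0
[-18.7  -1.9  35.2] turn 0.0
```

Light contact of about 4 N, so it is pivoting. I'll continue to lay it onto both rails.

Request:
{"name": "send_rows", "arguments": {"targets": "-3 -1 6 0 215;-5 -1 12 0 215;-8 -1.5 18 0 215;-11 -1.5 22 0 215;-13 -1.5 26 0 215;-16 -1.8 30 0 215;-17 -1.8 32 0 215;-18 -1.8 34 0 215;-19 -1.8 36 0 215"}}

```text
time: 18.65
ee_pos: [0.5714, 0.0329, 0.1043]
tcp_rot: [178.5, -0.1, 175.6]
wrist_force: [-21.5, -0.0, 34.4]
opening: 0.0246
grasp_force: 43.2
```

```bash
python3 - <<'E'
from h import *
where();go(-80,-42,98)
im=camera("side");cv2.imwrite("pics/s2.png",cv2.resize(im[190:390,140:400],(780,600),interpolation=cv2.INTER_CUBIC))
E
```

```text
t 18.65 u,v [-80.3 -41.9] z 104.3 rot [ 1.785e+02 -1.000e-01  1.756e+02] f rack [-21.5  -1.7  34.4] grip 43.236745477770455 0.02457112325927674
[-0.3 -0.2  6.3] turn 0.0
```

View pics/s2.png

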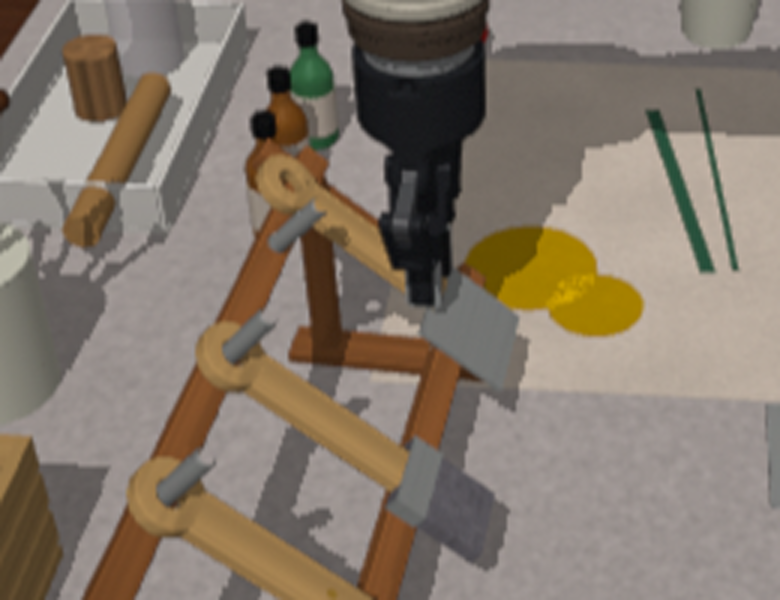

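The picture shows the spreader lying flat on both rails beside the peg: eye hole at side px (237,251), pivoted to the slope, with about 40 N of normal load. I'll measure the held eye relative to the peg's foot in both cameras.

```bash
python3 - <<'E'
from h import *
np.set_printoptions(precision=4,suppress=True)
S=RR@R.from_euler('y',-40,degrees=True).as_matrix()
def proj(n,X):
    m=camera_model(n);c=np.linalg.inv(m["pose"])@np.c_[X,np.ones(len(X))].T;q=np.array(m["K"])@c[:3];return (q[:2]/q[2]).T
a=np.linspace(0,2*np.pi,60)
foot={"top":(258.2,169.5),"side":(232.5,271.5)}
for n in("top","side"):
    F0=onz(n,foot[n],.165);im=camera(n);cv2.imwrite(f"pics/{n}3.png",im)
    h=cv2.cvtColor(im,cv2.COLOR_BGR2HSV);m=cv2.inRange(h,(11,60,110),(24,190,255))
    k=4
    M=cv2.resize(m,None,fx=k,fy=k)>127
    def poly(s,v,r,w): return proj(n,F0+(S@np.c_[s+r*np.cos(a),v+r*np.sin(a),np.full(60,w)].T).T)*k+1.5
    best=[]
    for s in np.arange(-.014,.0161,.001):
        for v in np.arange(-.055,-.028,.001):
            A=np.zeros(M.shape,np.uint8)
            for w in(0,.01):cv2.fillConvexPoly(A,np.round(poly(s,v,.02,w)).astype(int),1)
            H=A.copy()
            B=np.zeros_like(A);C=np.zeros_like(A);cv2.fillConvexPoly(B,np.round(poly(s,v,.008,.01)).astype(int),1);cv2.fillConvexPoly(C,np.round(poly(s,v,.008,0)).astype(int),1)
            A[(B&C)>0]=0
            # evaluation: upslope half-window only
            W=np.zeros_like(A);c=F0+S@[s,v,.005]
            q=F0+(S@np.array([[s-.012,v-.03,.005],[s-.012,v+.03,.005],[s+.03,v+.03,.005],[s+.03,v-.03,.005]]).T).T
            cv2.fillConvexPoly(W,np.round(proj(n,q)*k+1.5).astype(int),1);W=W>0
            I=((A>0)&M&W).sum();U=(((A>0)|M)&W).sum();best.append((I/U,s,v))
    best.sort(reverse=True);print(n,"F0",F0,[np.round(b,4).tolist() for b in best[:4]])
where()
E
```

```text
Traceback (most recent call last):
ValueError: time passes only in moves, steps and waits
```

```bash
python3 - <<'E'
from h import *
np.set_printoptions(precision=4,suppress=True)
S=RR@R.from_euler('y',-40,degrees=True).as_matrix()
CM={n:camera_model(n) for n in("top","side")};CM={n:(np.array(m["K"]),np.linalg.inv(m["pose"])) for n,m in CM.items()}
def proj(n,X):
    K,T=CM[n];q=K@(T@np.c_[X,np.ones(len(X))].T)[:3];return (q[:2]/q[2]).T
a=np.linspace(0,2*np.pi,60);k=4
foot={"top":(258.2,169.5),"side":(232.5,271.5)}
for n in("top","side"):
    F0=onz(n,foot[n],.165);im=camera(n);cv2.imwrite(f"pics/{n}3.png",im)
    h=cv2.cvtColor(im,cv2.COLOR_BGR2HSV);M=cv2.resize(cv2.inRange(h,(11,60,110),(24,190,255)),None,fx=k,fy=k)>127
    def fill(s,v,r,ws):
        A=np.zeros(M.shape,np.uint8)
        for w in ws:cv2.fillConvexPoly(A,np.round(proj(n,F0+(S@np.c_[s+r*np.cos(a),v+r*np.sin(a),np.full(60,w)].T).T)*k+1.5).astype(int),1)
        return A>0
    best=[]
    for s in np.arange(-.014,.0161,.001):
        for v in np.arange(-.055,-.028,.001):
            A=fill(s,v,.02,(0,.01))&~(fill(s,v,.008,[.01])&fill(s,v,.008,[0]))
            q=F0+(S@np.array([[s-.012,v-.03,.005],[s-.012,v+.03,.005],[s+.03,v+.03,.005],[s+.03,v-.03,.005]]).T).T
            W=np.zeros(M.shape,np.uint8);cv2.fillConvexPoly(W,np.round(proj(n,q)*k+1.5).astype(int),1);W=W>0
            best.append(((A&M&W).sum()/((A|M)&W).sum(),s,v))
    best.sort(reverse=True);print(n,"F0",F0,[np.round(b,4).tolist() for b in best[:4]])
where()
E
```

```text
top F0 [0.654  0.0637 0.165 ] [[0.0712, -0.001, -0.055], [0.0711, 0.001, -0.055], [0.0709, 0.002, -0.055], [0.0707, -0.0, -0.055]]
side F0 [0.6543 0.0688 0.165 ] [[0.7877, 0.016, -0.046], [0.786, 0.014, -0.045], [0.7845, 0.015, -0.046], [0.7832, 0.015, -0.045]]
t 18.85 u,v [-80.3 -41.9] z 104.4 rot [178.5  -0.1 175.6] f rack [-17.9  -2.1  23.2] grip 42.14022362837568 0.02458015059302889
```

```bash
python3 - <<'E'
from h import *
np.set_printoptions(precision=4,suppress=True)
S=RR@R.from_euler('y',-40,degrees=True).as_matrix()
F0=onz("side",(232.5,271.5),.165)
def pl(uv,w):
    o,d=ray("side",uv);o=S.T@(o-F0);d=S.T@d;return (o+d*(w-o[2])/d[2])*1000
c=lambda x,y:(140+x/3-.33,190+y/3-.33)
print("eye hole top face",pl(c(290,180),.010),"eye outline L/R",pl(c(257,175),.01),pl(c(318,196),.01))
print("blade corners",pl(c(520,322),.003),pl(c(503,390),.003),pl(c(420,338),.003))
print("hung eyes", pl(c(228,357),.01),pl(c(163,497),.01))
print("lower rail pts",pl((294.9,275),0))
E
```

```text
eye hole top face [ 13.2398 -43.1347  10.    ] eye outline L/R [ 32.6501 -28.7399  10.    ] [ -6.8353 -46.5295  10.    ]
blade corners [-169.03    -72.8954    3.    ] [-168.4339   -7.938     3.    ] [-103.6808   -2.5103    3.    ]
hung eyes [  2.5338 106.6914  10.    ] [  2.9804 205.8813  10.    ]
lower rail pts [-118.9348  -99.185     0.    ]
```

The side camera puts the eye about 10 mm up-slope of the foot line, meaning the handle slipped a few mm in the grip. The wrist camera now looks over the blade, so I'll use it to get the exact spreader position relative to the gripper.

```bash
python3 - <<'E'
from h import *
np.set_printoptions(precision=4,suppress=True)
o=bot.get_obs();np.save("o5.npy",o,allow_pickle=True);im=camera("wrist");cv2.imwrite("pics/w5.png",im)
S=RR@R.from_euler('y',-40,degrees=True).as_matrix()
Fw=np.array([.6547,.0685,.165])
for s in(0,.005,.010,.015):
    print(s,[wproj(Fw+S@[s+x,-.043+y,.003],o) for x,y in[(-.18,.035),(-.18,-.035),(-.115,.035),(-.115,-.035)]])
k=camera_model("side");q=np.array(k["K"])@(np.linalg.inv(k["pose"])@np.r_[o["ee_pos"],1])[:3];print("TCP in side",q[:2]/q[2])
E
```

```text
0 [array([385.6154, 162.2731]), array([253.6201, 162.6876]), array([396.6906, 281.9767]), array([245.6724, 283.4218])]
0.005 [array([386.5049, 170.2631]), array([252.9249, 170.7348]), array([397.4297, 292.4316]), array([245.2295, 293.9794])]
0.01 [array([387.3955, 178.4645]), array([252.2358, 178.9971]), array([398.1404, 303.0142]), array([244.8227, 304.6671])]
0.015 [array([388.2853, 186.8777]), array([251.5549, 187.4748]), array([398.8202, 313.7095]), array([244.4541, 315.4693])]
TCP in side [283.2145 286.7459]
```

View pics/w5.png

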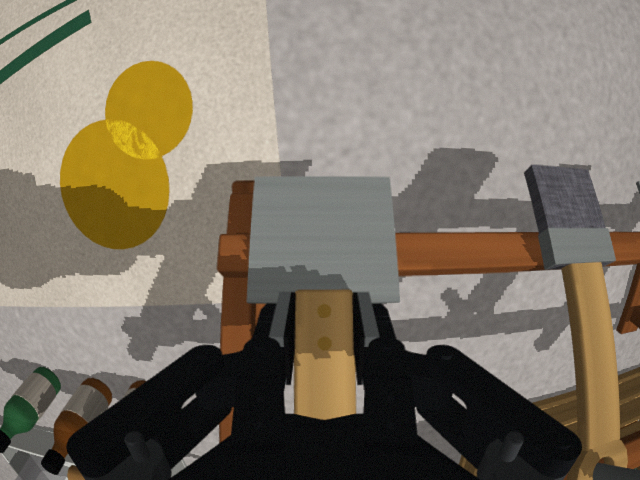

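Blade corners are at (252,178), (391,178), (247,301) and (399,302). They fit the model with the eye 9 mm up-slope of the foot line, so the eye is 109.5 mm up-slope of the TCP with no yaw error. The peg tip leans about (-3.5, +3.2) mm. I'll tighten the grip and lift along the peg direction.

Request:
{"name": "send_rows", "arguments": {"targets": "0 0 0 0 225;0 0 0 0 225;4 0 -5 0 225;10 0 -12 0 225;20 0.5 -24 0 225;32 1 -38 0 225;44 1 -52 0 225;48 1 -57 0 225;48 1 -57 0 225;48 1 -57 0 225", "newtons": 90}}

```text
time: 20.15
ee_pos: [0.5245, 0.036, 0.1579]
tcp_rot: [178.5, -0.2, 175.6]
wrist_force: [0.3, -0.9, -1.9]
opening: 0.0227
grasp_force: 88.4
```

```bash
cat >> h.py <<'E'
def ge(s,v,w,es=109.5,ev=-.5,ew=-5.1):
    s-=es;v-=ev;w-=ew;c,n=np.cos(np.radians(40)),np.sin(np.radians(40))
    go(s*c-w*n,v,165+s*n+w*c)
def eye(es=109.5,ev=-.5,ew=-5.1):
    o=bot.get_obs();r=RR.T@(np.array(o["ee_pos"])-F)*1000;c,n=np.cos(np.radians(40)),np.sin(np.radians(40))
    f=RR.T@o["wrist_force"]
    print("t",o["time"],"eye s,v,w",np.round([r[0]*c+r[2]*n+es,r[1]+ev,-r[0]*n+r[2]*c+ew],1),"f s,v,w",np.round([f[0]*c+f[2]*n,f[1],-f[0]*n+f[2]*c],1),"grip",round(o["grasp_force"],1),o["opening"])
E
python3 - <<'E'
from h import *
eye()
for w in(56,48,44,40,36,30):ge(-3.5*w/45,3.2*w/45,w)
E
```

```text
t 20.15 eye s,v,w [  7.4 -42.9  71.3] f s,v,w [-0.9 -0.9 -1.7] grip 88.4 0.02270877512374213
[-0.9 46.4 20.5] turn 0.0
[-6.6 45.6 26.2] turn 0.0
[-9.4 45.3 29. ] turn 0.0
[-12.2  44.9  31.9] turn 0.0
[-15.   44.5  34.7] turn 0.0
[-19.3  44.   39. ] turn 0.0
```

Request:
{"name": "send_rows", "arguments": {"targets": "0 12 0 0 225;0 28 3 0 225;0 40 10 0 225;-1 46.5 16 0 225;-1 46.5 20 0 225;-1 46.5 20 0 225;-1 46.5 20 0 225;-1 46.5 20 0 225"}}

```text
time: 21.15
ee_pos: [0.5291, 0.0826, 0.1399]
tcp_rot: [178.5, -0.1, 175.6]
wrist_force: [0.5, -0.2, -0.7]
opening: 0.0231
grasp_force: 88.5
```

```bash
python3 - <<'E'
from h import *
eye()
for w in(50,44,40,36,30):ge(-3.5*w/45,3.2*w/45,w)
im=camera("wrist");cv2.imwrite("pics/w6.png",im);old=cv2.imread("pics/w5.png")
a=cv2.cvtColor(im,6);b=cv2.cvtColor(old,6)
for nm,(x0,x1,y0,y1) in dict(bolts=(300,350,296,356),nearL=(262,290,285,310),endL=(240,265,165,190),endR=(378,400,165,190),nearR=(388,410,292,312)).items():
    r=cv2.matchTemplate(a[y0-20:y1+20,x0-20:x1+20],b[y0:y1,x0:x1],cv2.TM_CCOEFF_NORMED);_,v,_,l=cv2.minMaxLoc(r);print(nm,np.array(l)-20,round(v,2))
m=cv2.inRange(cv2.cvtColor(im,cv2.COLOR_BGR2HSV),(80,5,90),(110,60,180))
s=camera("side");cv2.imwrite("pics/s6.png",s)
E
```

```text
t 21.15 eye s,v,w [-3.4  3.9 56.9] f s,v,w [-0.  -0.2 -0.9] grip 88.5 0.023122753281293852
[-4.  -0.5  5.6] turn 0.0
[-8.2 -1.   9.9] turn 0.0
[-11.1  -1.4  12.7] turn 0.0
[-13.9  -1.7  15.6] turn 0.0
[-18.1  -2.3  19.9] turn 0.0
bolts [-1  0] 0.74
nearL [2 0] 0.98
endL [ 17 -20] 0.59
endR [ 1 -3] 0.97
nearR [ 1 14] 0.5
```

No noticeable slip. I now thread gently along the leaning peg axis, stopping at eye height 38 mm to feel.

Request:
{"name": "send_rows", "arguments": {"targets": "-4 -0.5 5.5 0 225;-6 -0.7 7.7 0 225;-8 -1 9.9 0 225;-9.5 -1.2 11.3 0 225;-11 -1.4 12.7 0 225;-12.5 -1.5 14.1 0 225;-12.5 -1.5 14.1 0 225"}}

```text
time: 22.12
ee_pos: [0.5413, 0.0807, 0.1254]
tcp_rot: [178.5, -0.1, 175.6]
wrist_force: [-0.3, 0.2, -0.6]
opening: 0.023
grasp_force: 88.5
```

```bash
python3 - <<'E'
from h import *
eye()
for w in(34,30,24,16,8,2):ge(-3.5*w/45,3.2*w/45,w)
E
```

```text
t 22.125 eye s,v,w [-3.3  3.  37.8] f s,v,w [-0.6  0.2 -0.3] grip 88.5 0.023019073158431963
[-2.9 -0.7  2.5] turn 0.0
[-5.7 -1.   5.3] turn 0.0
[-10.   -1.6   9.6] turn 0.0
[-15.6  -2.3  15.3] turn 0.0
[-21.2  -3.   21. ] turn 0.0
[-25.4  -3.6  25.3] turn 0.0
```

No force at 38 mm, so the peg tip is in the hole. I'll continue down.

Request:
{"name": "send_rows", "arguments": {"targets": "-1.5 -0.4 1.3 0 225;-3 -0.7 2.6 0 225;-4.5 -0.9 4 0 225;-6 -1 5.5 0 225;-8 -1.3 7.5 0 225;-8 -1.3 7.5 0 225"}}

```text
time: 22.88
ee_pos: [0.5492, 0.079, 0.1177]
tcp_rot: [178.5, -0.1, 175.6]
wrist_force: [-0.3, 0.5, -1.3]
opening: 0.0231
grasp_force: 88.5
```

```bash
python3 - <<'E'
from h import *
eye()
for w in(22,16,10,6,2):ge(-3.5*w/45,3.2*w/45,w)
cv2.imwrite("pics/s7.png",camera("side"))
E
```

```text
t 22.875 eye s,v,w [-2.1  1.9 26.8] f s,v,w [-1.1  0.5 -0.8] grip 88.5 0.023099136624825736
[-3.4 -0.4  3.4] turn 0.0
[-7.6 -1.   7.6] turn 0.0
[-11.8  -1.5  11.9] turn 0.0
[-14.6  -1.9  14.8] turn 0.0
[-17.5  -2.2  17.6] turn 0.0
```

Request:
{"name": "send_rows", "arguments": {"targets": "-2 -0.3 2 0 225;-4 -0.5 4 0 225;-6 -0.8 6 0 225;-8 -1 8 0 225;-10 -1.3 10 0 225;-12 -1.5 12 0 225;-12 -1.5 12 0 225"}}

```text
time: 23.8
ee_pos: [0.5611, 0.0769, 0.1056]
tcp_rot: [178.5, -0.1, 175.6]
wrist_force: [-0.5, 0.4, -1.3]
opening: 0.0231
grasp_force: 88.3
```

```bash
python3 - <<'E'
from h import *
eye()
for w in(6,4,2,0,-2):ge(-1,0,w)
E
```

```text
t 23.8 eye s,v,w [-0.7  0.7  9.8] f s,v,w [-1.3  0.4 -0.7] grip 88.3 0.023076902009936742
[-2.2 -0.8  3.1] turn 0.0
[-3.5 -0.8  4.6] turn 0.0
[-4.8 -0.9  6.2] turn 0.0
[-6.1 -0.9  7.7] turn 0.0
[-7.4 -1.   9.2] turn 0.0
```

Request:
{"name": "send_rows", "arguments": {"targets": "-1.5 -0.5 1.8 0 225;-2.5 -0.8 3.3 0 225;-3.5 -0.8 4.6 0 225;-4.5 -0.9 5.6 0 225;-5.2 -0.9 6.6 0 225;-5.8 -0.9 7.3 0 225;-5.8 -0.9 7.3 0 225"}}

```text
time: 24.68
ee_pos: [0.5667, 0.0758, 0.0985]
tcp_rot: [178.5, -0.1, 175.6]
wrist_force: [-3.2, 1.4, 0.6]
opening: 0.0231
grasp_force: 89.0
```

```bash
python3 - <<'E'
from h import *
eye();ge(0,4,0.5);ge(0,0,-1.5)
E
```

```text
t 24.675 eye s,v,w [-0.9  0.   0.7] f s,v,w [-2.2  1.1  2.6] grip 89.0 0.023062508974631305
[-0.8  4.  -0.3] turn 0.0
[-2.1 -0.1  1.1] turn 0.0
```

The rail is just touched, with 2.6 N normal force. I'll check that the peg is really inside the eye with a small sideways feel (4 mm), then return.

Request:
{"name": "send_rows", "arguments": {"targets": "0 1.5 0 0 225;0 3 0 0 225;0 4 0 0 225;0 4 0 0 225"}}

```text
time: 25.18
ee_pos: [0.5673, 0.0798, 0.0988]
tcp_rot: [178.5, -0.1, 175.6]
wrist_force: [-1.6, -0.7, 0.2]
opening: 0.0229
grasp_force: 88.9
```

```bash
python3 - <<'E'
from h import *
eye()
E
```

```text
t 25.175 eye s,v,w [-0.5  4.1  0.8] f s,v,w [-1.1 -0.9  1.2] grip 88.9 0.02288572189170486
```

```bash
python3 - <<'E'
from h import *
im=camera("side");cv2.imwrite("pics/s8.png",im)
h=cv2.cvtColor(im,cv2.COLOR_BGR2HSV).astype(int)
def ch(p):
    H,S,V=p
    if S<45: return '#' if V<125 else '.'
    if 12<=H<=24 and V>105: return 'T'
    return 'b'
for r in range(245,292):print(r,''.join(ch(h[r,c]) for c in range(212,282)))
E
```

```text
245 .........TbTbbbbbTTTTTTTTbTTTTTTTTTTTb......###b######################
246 .........bbbbbbbbbTTTTTTTTTTTTTTTTTTb.......##########b###############
247 ..........bbbbbbbbbTTTTTbTTTTTTTTTTTb........#########b##############b
248 ..........bbbbbbbbbbbbbbTTTTTTTTTTTbb........#########b###############
249 ..........bbbbbbbbbbbbbbTTTTTTTTTTTbb........##b######################
250 ..........TbbbbbbbbbbbbTTTTTTTTTTTTbb.........#########b##############
251 ..........TbbbbbbbbbbbbTTTTTTTTTTTbbbb........#########b##############
252 ..........TTbbbbbbbbbbTTTTTTTTTTTTbbbbTb.......######################b
253 ...........TTTbbbbbbbbTTTTTTTTTTTbbbbbTTb.......######b##############b
254 ............TTTTTTTTTTTTTTTTTTTTTbbbbbTTTbb......#####################
255 ..............TTTTTTTTTTTTTTTTTTbbbbbTTTTTTb......###bb###############
256 ...................TTTTTTTTTTTTTbbbbbTTTTTTTb.......##################
257 ..................TTTTTTTTTTTTT##bbbbTTTTTTTTbb......####b###########b
258 ..................TTTTTTTTTTTb###bbbbTTTTTTTTTTb.......###############
259 ...............TTTTTTTTTTTTTb###.bbbbbTTTTTTTT
[... 1724 characters left out ...]
TTTTT####################
283 ......bbTTTTTTTTTTTTb.......TTTTTTTTTTTTTTTTTTTTTTT###################
284 ......bTTTTTTTTTTTTb.........TTTTTTTTTTTTTTTTTTTTTTTb#################
285 .....bbTTTTTTTTTTTTb..........TTTTTTTTTTTTTTTTTTTTTTb#################
286 .....bTTTTTTTTTTTTb...........bbTTTTTTTTTTTTTTTTTTTTb#b###############
287 ....bbTTTTTTTTTTTTb...........bbbTTTTTTTTTTTTTTTTTTTbb################
288 ....bTTTTTTTTTTTTT............bbbbbTTTTTTTTTTTTTTTTTTb#############b##
289 ...bbTTTTTTTTTTTTb............bbbbbbTTTTTTTTTTTTTTTTTbbb#########b####
290 ...bbTTTTTTTTTTTTb............TbbbbbbbTTTTTTTTTTTTTTTTb#b#############
291 ..bbTTTTTTTTTTTTb.............bbbbbbbbbTTTTTTTTTTTTTTTb##b############
```

The steel peg rises out through the ring, with beech all round it, so the eye is threaded. I'll recentre, press it home lightly, then release and rise.

Request:
{"name": "send_rows", "arguments": {"targets": "0 -2 0 0 225;-0.5 -4 0.5 0 225;-1 -4 1 0 225;-1 -4 1.5 0 225;-1 -4 1.5 0 225"}}

```text
time: 25.85
ee_pos: [0.5672, 0.0765, 0.0984]
tcp_rot: [178.4, -0.1, 175.7]
wrist_force: [-9.2, 4.7, 11.8]
opening: 0.0224
grasp_force: 90.7
```

```bash
python3 - <<'E'
from h import *
eye()
E
```

```text
t 25.85 eye s,v,w [-0.7  0.8  0.3] f s,v,w [ 0.3  4.  15.1] grip 90.7 0.022382801593609572
```

Seated with about 15 N normal force. Next come release and retreat.

Request:
{"name": "send_rows", "arguments": {"targets": "0 0 0 0 180;0 0 0 0 120;0 0 0 0 60;0 0 0 0 0;0 0 0 0 0;0 0 0 0 0;0 0 -10 0 0;0 0 -30 0 0;0 0 -70 0 0;10 0 -120 0 0;30 0 -150 0 0;60 0 -160 0 0;100 0 -160 0 0;100 0 -160 0 0;100 0 -160 0 0;100 0 -160 0 0"}}

```text
time: 27.85
ee_pos: [0.4687, 0.079, 0.257]
tcp_rot: [178.5, -0.1, 175.6]
wrist_force: [0.2, 0.6, -0.2]
opening: 0.0854
grasp_force: 0.0
```

```bash
python3 - <<'E'
from h import *
np.set_printoptions(precision=4,suppress=True)
where()
im=camera("side");cv2.imwrite("pics/s9.png",im);o=bot.get_obs();w=camera("wrist");cv2.imwrite("pics/w9.png",w);cv2.imwrite("pics/t9.png",camera("top"))
h=cv2.cvtColor(im,cv2.COLOR_BGR2HSV).astype(int)
def ch(p):
    H,S,V=p
    if S<45: return '#' if V<125 else '.'
    if 12<=H<=24 and V>105: return 'T'
    return 'b'
for r in range(244,326,2):print(r,''.join(ch(h[r,c]) for c in range(205,335)))
s0=cv2.imread("pics/side0.png");d=cv2.absdiff(s0,im).max(2)
print("hung region diff",(d[295:425,175:310]>40).sum(), "bottles/puffer diff",(d[150:225,220:310]>40).sum())
E
```

```text
t 27.85 u,v [-186.3   -3.8] z 257.0 rot [178.5  -0.1 175.6] f rack [ 0.2  0.6 -0.2] grip 0.0 0.08538754307275961
244 ##...............bbbbbTTTTTTTTTTbbTTTTTTTTTTb................................................................................#####
246 #...............TbbbbbbbbTTTTTTbbTTTTTTTTTTb......................................................................................
248 #................bbbbbbbbbbbbbbbTTTTTTTTTTbb......................................................................................
250 .................TbbbbbbbbbbbbTTTTTTTTTTTTbb......................................................................................
252 .................TTbbbbbbbbbbTTTTTTTTTTTTbbbbbb...................................................................................
254 ...................TTTTTTTTTbTTTTTTTTTTTbbbbbTTTbb................................................................................
256 ..........................TTTTTTTTTTTTTbbbbbTTTTTTTb..............................................................................
258 .........................TTTTTTTTTTTT#
[... 3890 characters left out ...]
TTTTTTTTTTTTTTTTTTTTTTTT.##########..........................Tb#################################.....................
318 TTTTTTTTTTTTTTTTTTTTTTTTTTTTTTTTTTTTTTTT#######...........................Tb#################################.....................
320 TTTTTTTTTTbTTTbbTTTTTTTTTTTTTTTTTTTTTTTTTTT####..........................bb######################################.................
322 TTTTTTTTTb........TTTTTTTTTTTTTTTTTTTTTTTTTTTT...........................bbbb####################################.................
324 TTTTTTTTb............TTTTTTTTTTTTTTTTTTTTTTTTTTTT..#######..............bbbTTTTT################################..................
hung region diff 815 bottles/puffer diff 0
```

The spreader hangs on the peg with its ring around the steel and its blade over the lower rail. The bottles and puffer are unchanged. I'm handing the job in.

```bash
python3 -c "
from workcell import ticket
print(ticket.job_done())"
```

```text
the job is handed in; nothing more can be done
None
```

The spreader hangs by its eye on the empty peg, threaded while still held and pressed home on both rails before release; I've handed the job in at about 28 s of the 58 s allowed, but the hand-in returned no verdict.

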